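# Hang the mallet in its ring

### The arm

A 6-joint arm with a two-finger parallel gripper is mounted at the origin on the work surface. World frame = base frame: x ahead of the robot, y to its left, z up, the work surface at z = 0. Lengths are in mm, angles in rad, forces in N, time in s.
With the tool pointing down it reaches from about 275 to 750 mm from the base axis. Payload 10.2 kg.
Tool frame: the origin (TCP) lies at the very end of the fingers, on their centre line; the grasp point (between the pads) lies 19 mm behind it; z points along the fingers, y is the line along which they close (so a half turn about z gives the same grasp; the last joint's range is limited). The gripper opens to 85 mm and grips with 20 to 120 N. Pads are 22 mm wide; open, the fingers measure 114 mm over their backs; the gripper's body (76 mm by 85 mm) begins 54 mm behind the grasp point. The pads swing forward as they close: fully open they stand 13 mm farther back than shut.
Start: joints at [1.06, 0.313, 1.498, -0, 1.331, -0.223], TCP at [149.031, 503.409, 231.294] pointing down, gripper open.
Joint ranges: [-2.94, 2.94], [-0.97, 2.17], [0.19, 2.56], [-1.23, 4.37], [0.02, 3.11], [-2.88, 2.88]. Speed limits (rad/s): [2.39, 2.39, 3.01, 3.14, 3.14, 3.14].

### API

Orientations are given as a unit quaternion [w, x, y, z].
In Python, from rig import monitor, eyes, job gives the robot as it stands. The module is installed in compiled form; this text tells all that it offers.
- The arm moves only by the tool send_rows, never from a script. Its argument "targets" is one flat list of numbers, 7 for each row, row after row: the turn, a rotation vector about the tool's x, y, z in degrees, then the shift along the tool's x, y, z in units of 60 mm (1.0 is 60 mm), then the opening, from -1 (shut) to 1 (fully open), so that 0 is half open. A call has 1 to 5 rows; each row shifts and turns the commanded pose from where the row before left it, along the tool's axes as they then stand; what a row does not reach is not made up. A row lasts 1/8 s, in which the tool goes at most 62.5 mm and 10.7 degrees, less where a joint would pass 70% of its speed; a pose out of reach is approached as far as the arm can. A call is refused whole if a number of a shift passes 1 or a number of a turn 10.7, either way. A call with a gripper value outside its range is refused whole. The fingers move at their own pace and stop on an object; "newtons" is the grip in N (left out, the last holds). Time passes only in rows, so rows that do not move let the fingers close. It gives the time, the measured TCP pose, the force, the opening and the grip force at its end, in the units of the state.
- monitor.sense(): the state, without advancing time (a new reading comes with each control period).
- eyes.capture(name): name is "scene" or "side" or "wrist"; returns a dict with "img" (384x512x3 uint8, red, green, blue), "K" (3x3 intrinsics, pixels), "R" (3x3) and "t" (3): a world point X has camera coordinates R X + t. Camera axes: x right, y down, z forward; pixel columns grow to the right and rows downward; lengths in mm; the calibration is good to about 2 mm. The wrist camera is an equidistant fisheye: a pixel r from the principal point sees the ray r / f radians off the axis. A picture is of the moment at which its call begins. There is no depth.
- job.finish_job(): hands the job in; it is judged then, once.
The state is a dict: "time_s": time; "joints": joint angles; "dq": joint speeds; "tau": joint torques, N m; "eef_pos": TCP position; "ee_rot": TCP orientation; "force": force on the tool from outside, world axes, zero at the start; "wrist_torque": the same for the moment, N m; "grip_width": opening from 0.0 (shut) to 1.0 (fully open); "grip_force": force on a finger pad.
Only numpy, scipy, OpenCV 4.12 (cv2) and the standard library are available. Lean on these libraries where they do the work, as an engineer would, in place of code of your own. Each camera call takes 0.05 s, during which the arm holds its last target. There are 200 camera calls.

### The job

Draw the small wooden mallet out of the bench block and hang it, handle first, in the empty brass ring, its head lying flat on the ring and square across the stand's arm. The ring is clamped a little off its mark, so feel for the hole gently (its light mount must not be pressed or pushed with more than about 2.5 kg), keep hold of the mallet until the head is down on the ring, then let go and leave everything else where it is.

Things in the scene. Friction and masses are not known exactly. Their poses are not given: they have to be found in the camera images.
- mallet_head (a point): Centre of the mallet's head, the place to grip. The head is a beech box 40 mm wide (its x axis), 100 mm long (its y axis, dark rubber faces at both ends) and 50 mm high (z up, out of the top of the head); grip it across the 40 mm. A round handle 22 mm in diameter and 115 mm long runs straight down from the middle of the head's underside. About 0.3 kg (0.24 to 0.38). Standing upright in the block at the start.
- mallet_neck (a point): Point on the mallet's axis where handle meets the head's flat underside, 25 mm below mallet_head; same axes.
- mallet_foot (a point): Centre of the handle's free end, 140 mm below mallet_head; same axes. The end is flat, 17 mm in diameter, with a bevel 4 mm high widening to the 22 mm handle.
- block_top (a point): Centre of the top of a fixed red-brown wooden block, 90 x 90 mm and 125 mm high, with a 33 mm bore straight down through it at its centre; the mallet stands in it handle-down at the start, its head resting on the block's top. z up, x and y along the block's sides.
- ring_mark (a point): Nominal centre of the empty ring, as marked on its stand, level with the ring's flat top, 135 mm above the table: z up, x along the arm towards its post. The ring's true centre is NOT here: it is clamped 5 to 12 mm away along x and 0 to 8 mm along y, either way, and is not measured; see it or feel it. The mallet hangs square when its head lies along this y axis (either way round), within about 14 degrees.
- post_top (a point): Top of the same stand's round post, 120 mm along +x from ring_mark and 16 mm lower. The empty ring is a flat brass collar, 76 mm outer and 26 mm bore diameter, 12 mm thick, fixed sideways, on a stiff sprung bush that gives 1 mm downwards per 5 N (stop at 10 mm). On the collar the handle stops at ring-top height, over the bore it goes on down. All of the stand stays under 6 mm above the ring's top; below the bore is free space to the table.
- ring2 (a point): The like ring of a second stand, centre of its top, 135 mm above the table, same axes and sizes; occupied by the round carving mallet. Not to be used. Which stand is left and which is right changes.
- carver_center (a point): Centre of the head of the round carving mallet with a brass head, 62 mm in diameter and 53 mm high (top about 188 mm above the table), hanging loose in the second ring. Bystander.
- brushes_mid (a point): Glass jar 72 mm wide with brushes, 210 mm high in all; point on its axis 50 mm up. Loose bystander.
- glue_mid (a point): White glue bottle with yellow label, 40 mm wide, 140 mm high; point on its axis 50 mm up. Loose bystander.
- varnish_mid (a point): Small amber jar, 42 mm wide, 75 mm high; point on its axis 50 mm up. Loose bystander.
- beaker_mid (a point): Empty glass beaker, 68 mm wide, 85 mm high; point on its axis 50 mm up. Loose bystander.
- gouge_mid (a point): Gouge with beech handle lying on the table, 190 mm long, 18 mm high; point where handle meets blade, blade to +x. Loose bystander.
- knife_mid (a point): Short knife with beech handle lying on the table, 160 mm long, 18 mm high; point where handle meets blade, blade to +x. Loose bystander.
There are look-alikes about, which are no part of the job. What is meant by the part that bears mallet_head is not blue, and is the larger of those in its own colour.

How it is judged:
By the outcome, as a careful person would: the job done as asked, in the order asked, and still so for the second after the job is handed in, with the robot touching nothing.
It also fails if it takes over 72 s, if anything falls off the work surface, if the arm or the gripper's body presses on something with over 40 N, if the wrist force passes 120 N, or if a joint passes its speed limit or range.

## Working session

There is one attempt and no reset: what is moved stays moved. The work goes in short steps, Python scripts to look and compute and a tool call to move; the robot and the scene stay as the last step left them, time stands still between calls to the robot, and variables do not carry over. Pictures are saved under pics/ and viewed, at most 10 in all, crops included, and the job is handed in when it is done.

Besides the shell and the picture viewer there is one more tool, called after "Emit:" as name(argument=value, ...) on one line, values as JSON. send_rows: Moves the arm, as the interface text tells. Its arguments: {"type":"object","properties":{"targets":{"type":"array","items":{"type":"number"}},"newtons":{"type":"number"}},"required":["targets"]}

```bash
mkdir -p pics; cat > h.py <<'E'
import numpy as np, cv2, pickle
from rig import monitor, eyes, job
def cap(n,f):
    d=eyes.capture(n); pickle.dump(d,open(f'pics/{f}.pkl','wb')); cv2.imwrite(f'pics/{f}.png',cv2.cvtColor(d['img'],cv2.COLOR_RGB2BGR)); return d
def ray(d,u,v,fish=False):
    K=np.array(d['K']);R=np.array(d['R']);t=np.array(d['t'])
    x=np.array([(u-K[0,2])/K[0,0],(v-K[1,2])/K[1,1],1.])
    if fish:
        r=np.hypot(x[0],x[1]); x=np.array([x[0]/r*np.sin(r),x[1]/r*np.sin(r),np.cos(r)]) if r>1e-9 else np.array([0,0,1.])
    w=R.T@x; return -R.T@t, w/np.linalg.norm(w)
def atz(d,u,v,z,fish=False):
    c,w=ray(d,u,v,fish); return (c+w*(z-c[2])/w[2]).round(1)
def tri(obs):
    A=0;b=0
    for o in obs:
        c,w=ray(*o); P=np.eye(3)-np.outer(w,w); A=A+P; b=b+P@c
    return np.linalg.solve(A,b).round(1)
def proj(d,X):
    p=np.array(d['R'])@np.array(X)+np.array(d['t']); q=np.array(d['K'])@p; return (q[:2]/q[2]).round(1)
E
python3 - <<'E'
from h import *
ds=[cap(n,n+'0') for n in('scene','side','wrist')]
for d in ds: print(np.round(d['K'],1).tolist(),(-np.array(d['R']).T@d['t']).round(0))
im=np.vstack([cv2.cvtColor(d['img'],cv2.COLOR_RGB2BGR) for d in ds[:1]])
cv2.imwrite('pics/a.png',cv2.resize(im,(800,600),interpolation=cv2.INTER_CUBIC))
cv2.imwrite('pics/b.png',cv2.resize(cv2.cvtColor(ds[1]['img'],cv2.COLOR_RGB2BGR),(800,600),interpolation=cv2.INTER_CUBIC))
print(monitor.sense())
E
```

```text
[[434.8, 0.0, 253.1], [0.0, 434.8, 183.6], [0.0, 0.0, 1.0]] [1212.  360. 1197.]
[[488.3, 0.0, 254.5], [0.0, 488.3, 181.6], [0.0, 0.0, 1.0]] [  281. -1067.  1012.]
[[297.3, 0.0, 252.3], [0.0, 297.3, 195.2], [0.0, 0.0, 1.0]] [ 85. 522. 374.]
{'time_s': 0.15, 'joints': array([ 1.05958327e+00,  3.13294656e-01,  1.49822166e+00, -1.87881243e-05,
        1.33100934e+00, -2.23384211e-01]), 'dq': array([-2.83783991e-04, -2.12188731e-03, -2.44458068e-03, -1.59514166e-03,
        2.86959080e-04,  7.26796834e-05]), 'tau': array([ 9.75753064e-04, -4.12366605e+01, -2.59798568e+01, -2.77629315e-04,
        3.19797698e-03, -4.00055660e-05]), 'eef_pos': array([148.94864378, 503.23640361, 230.89566777]), 'ee_rot': array([-1.59002670e-04,  1.43415931e-01,  9.89662394e-01, -4.38661963e-04]), 'force': array([ 0.57526004,  0.88953575, -0.22908274]), 'wrist_torque': array([ 0.03375108, -0.02603305, -0.01196443]), 'grip_force': 0.0, 'grip_width': 1.000016770302291}
```

View pics/a.png

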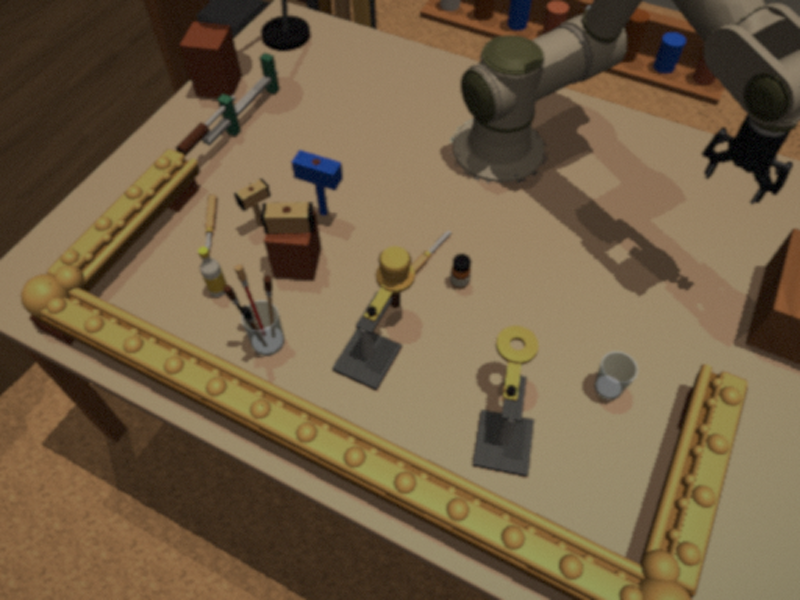

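View pics/b.png

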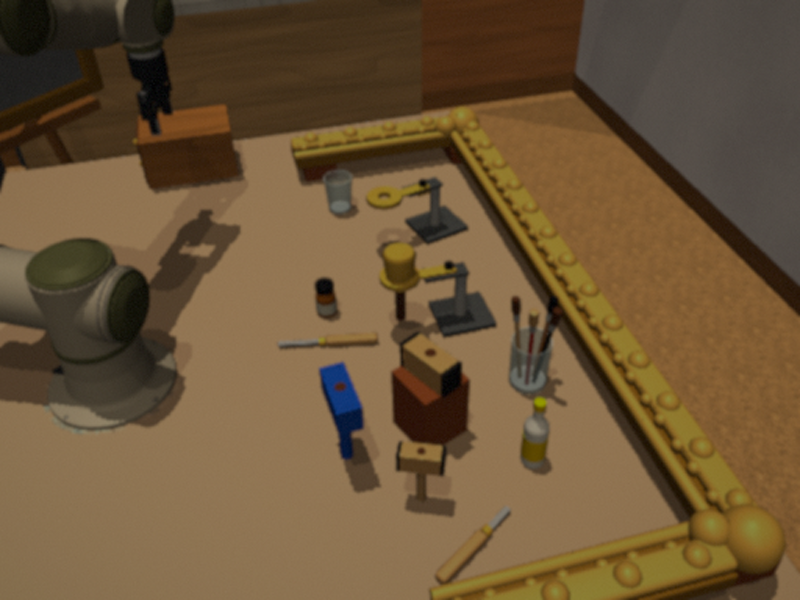

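Scene view (800×600): the mallet candidates are blue at (318,168), small beech at (253,193), and larger beech standing in the block at (290,217). The last one fits: it isn't blue, it's the larger beech one, and it's in the block. The empty ring is at (518,345) and the carver's ring at (395,265). I'll confirm in crops.

```bash
python3 - <<'E'
from h import *
S=cv2.imread('pics/scene0.png');D=cv2.imread('pics/side0.png')
def c(im,x,y,s=50,o=400): return cv2.resize(im[y-s//2*1:y+s//2, x-s//2:x+s//2],(o,o),interpolation=cv2.INTER_CUBIC)
# scene mallet, scene ring, side mallet, side ring ; 66px windows
a=np.hstack([c(S,186,140,50),c(D,276,236,50)]);cv2.imwrite('pics/c.png',a)
b=np.hstack([c(S,331,230,50),c(D,256,124,50)]);cv2.imwrite('pics/d.png',b)
E
```

```text
(no output)
```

View pics/c.png

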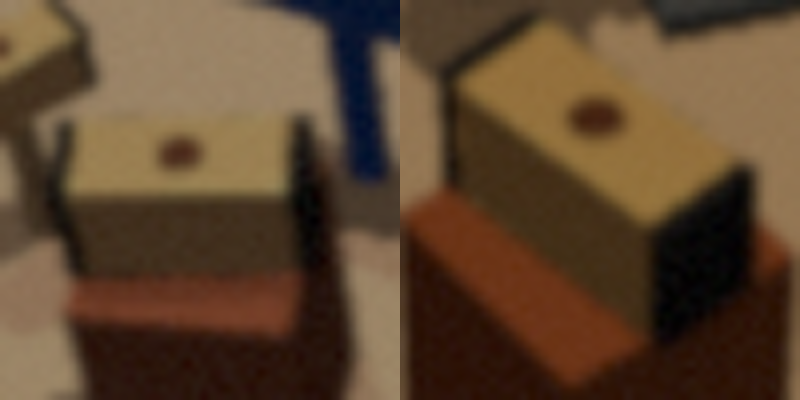

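View pics/d.png

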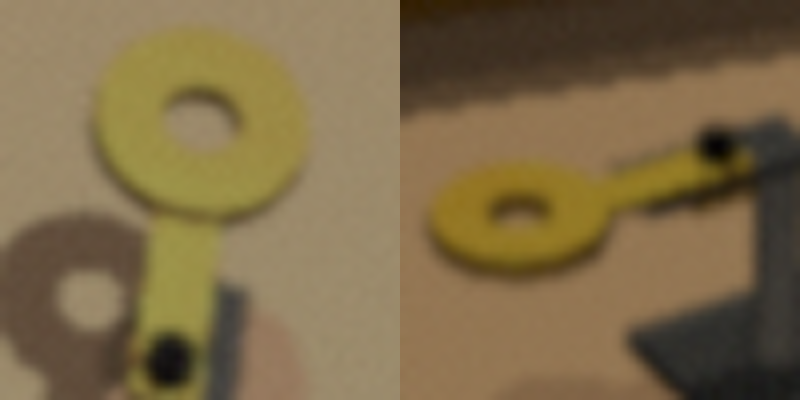

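Crop confirms: beech head with dark ends on the red-brown block. Dot on its top at crop px (180,153) scene and (596,117) side. Ring hole at (202,120) scene and (521,209) side.

```bash
python3 - <<'E'
from h import *
S=pickle.load(open('pics/scene0.pkl','rb'));D=pickle.load(open('pics/side0.pkl','rb'))
f=lambda o,x,y:(o[0]+(x+.5)/8-.5,o[1]+(y+.5)/8-.5)
m=f((161,115),180,153),f((251,211),596,117)
r=f((306,205),202,120),f((231,99),521,209)
k=f((306,205),170,355),f((231,99),716,142)
for n,p in(('mallet',m),('ring',r),('knob',k)):
    print(n,tri([(S,*p[0]),(D,*p[1])]),[(z,atz(S,*p[0],z),atz(D,*p[1],z)) for z in ((175,) if n=='mallet' else (135,))])
# top head corners, z=175 : scene beech corners and side
print('scene top',[atz(S,*f((161,115),*q),175)[:2] for q in ((70,195),(303,195),(290,118),(72,120))])
print('side top',[atz(D,*f((251,211),*q),175)[:2] for q in ((448,72),(540,15),(752,160),(650,228))])
# base plate corners, 800-scale images -> 512
g=lambda x,y:((x+.5)*.64-.5,(y+.5)*.64-.5)
print('base scene',[atz(S,*g(*q),5)[:2] for q in((484,411),(534,415),(529,473),(474,466))])
print('base side',[atz(D,*g(*q),5)[:2] for q in((407,224),(449,211),(468,227),(427,241))])
E
```

```text
mallet [ 591.4 -267.2  199.6] [(175, array([ 522.2, -255.9,  175. ]), array([ 642.6, -287. ,  175. ]))]
ring [673.7 230.5 179.5] [(135, array([576.2, 262.5, 135. ]), array([735.7, 215.1, 135. ]))]
knob [760.2 250.3 182.6] [(135, array([665.8, 286.5, 135. ]), array([830.1, 240.8, 135. ]))]
scene top [array([ 559.5, -282.2]), array([ 518.8, -202. ]), array([ 487.4, -227.2]), array([ 527., -303.])]
side top [array([ 606.1, -256.3]), array([ 642.1, -240. ]), array([ 680.7, -316.8]), array([ 641.2, -334.7])]
base scene [array([664.3, 249.3]), array([628.8, 336.1]), array([737.9, 368.2]), array([771. , 275.5])]
base side [array([643.6, 325.8]), array([751.9, 349.2]), array([773.7, 275.2]), array([669.1, 249.7])]
```

The side crops sit 400 px to the right in the montage, so I'll correct for that offset.

```bash
python3 - <<'E'
from h import *
S=pickle.load(open('pics/scene0.pkl','rb'));D=pickle.load(open('pics/side0.pkl','rb'))
f=lambda o,x,y:(o[0]+(x+.5)/8-.5,o[1]+(y+.5)/8-.5)
m=f((161,115),180,153),f((251,211),196,117)
r=f((306,205),202,120),f((231,99),121,209)
k=f((306,205),170,355),f((231,99),316,142)
for n,p in(('mallet',m),('ring',r),('knob',k)):
    print(n,tri([(S,*p[0]),(D,*p[1])]),[(z,atz(S,*p[0],z),atz(D,*p[1],z)) for z in ((175,) if n=='mallet' else (135,))])
print('scene top',[atz(S,*f((161,115),*q),175)[:2] for q in ((70,195),(303,195),(290,118),(72,120))])
print('side top',[atz(D,*f((251,211),*q),175)[:2] for q in ((48,72),(140,15),(352,160),(250,228))])
from scipy.spatial.transform import Rotation as Ro
q=monitor.sense()['ee_rot'];print(Ro.from_quat(np.r_[q[1:],q[0]]).as_matrix().round(3))
c=proj(D,[560,-230,150]);print(c)
E
```

```text
mallet [ 524.7 -255.1  177. ] [(175, array([ 522.2, -255.9,  175. ]), array([ 526.2, -254. ,  175. ]))]
ring [577.5 262.1 135.4] [(135, array([576.2, 262.5, 135. ]), array([578.2, 261.7, 135. ]))]
knob [667.8 286.2 137.2] [(135, array([665.8, 286.5, 135. ]), array([669.4, 288.6, 135. ]))]
scene top [array([ 559.5, -282.2]), array([ 518.8, -202. ]), array([ 487.4, -227.2]), array([ 527., -303.])]
side top [array([ 488. , -222.7]), array([ 522.2, -205.8]), array([ 566. , -284.3]), array([ 528.3, -302.8])]
[[-0.959  0.284 -0.   ]
 [ 0.284  0.959 -0.001]
 [ 0.    -0.001 -1.   ]]
[285.2 223.2]
```

```bash
cat >> h.py <<'E'
def rel(x,y,z):
    s=monitor.sense(); q=np.array(s['ee_rot']); from scipy.spatial.transform import Rotation as Ro
    M=Ro.from_quat(np.r_[q[1:],q[0]]).as_matrix(); d=M.T@(np.array([x,y,z])-s['eef_pos'])/60
    print('t',round(s['time_s'],2),'pos',s['eef_pos'].round(1),'tooly',np.degrees(np.arctan2(M[1,1],M[0,1])).round(2),'tilt',np.degrees(M[:2,2]).round(2),'F',s['force'].round(1),'M',s['wrist_torque'].round(2),'gw',round(s['grip_width'],3),round(s['grip_force'],1))
    print('shift units',d.round(3))
E
python3 - <<'E'
from h import *
S=pickle.load(open('pics/scene0.pkl','rb'));D=pickle.load(open('pics/side0.pkl','rb'))
g=lambda x,y:((x+.5)*.64-.5,(y+.5)*.64-.5)
for n,a,b in(('bluehead',(316,162),(341,388)),('smalltop',(252,187),(421,452)),('carvertop',(394,252),(399,250)),('brushtop',(240,270),(517,300)),('glue cap',(203,253),(540,404))):
    print(n,tri([(S,*g(*a)),(D,*g(*b))]))
E
```

```text
bluehead [ 377.2 -278.4  164.2]
smalltop [ 468.6 -391.   119.4]
carvertop [537.9  -8.7 195.8]
brushtop [ 694.  -223.5  211.8]
glue cap [ 666.2 -366.   134. ]
```

Emit:
send_rows(targets=[0, 0, 9.3, 0, 0, 0, 1, 0, 0, 9.3, 0, 0, 0, 1, 0, 0, 9.3, 0, 0, 0, 1, 0, 0, 9.3, 0, 0, 0, 1, 0, 0, 9.3, 0, 0, -0.5, 1], newtons=60)

```text
time_s: 0.78
eef_pos: [148.6, 502.6, 259.7]
ee_rot: [0.0, 0.525, 0.851, -0.002]
force: [0.4, 0.0, -0.6]
grip_width: 1.0
grip_force: 0.0
```

```bash
python3 -c "
from h import *
rel(524.5,-255,260)"
```

```text
t 0.78 pos [148.6 502.6 259.7] tooly 26.7 tilt [-0.14 -0.25] F [ 0.4  0.  -0.6] M [0.01 0.01 0.05] gw 1.0 0.0
shift units [-14.095  -0.077   0.035]
```

Emit:
send_rows(targets=[0, 0, 0, -0.9, 0, 0, 1, 0, 0, 0, -0.9, 0, 0, 1, 0, 0, 0, -0.9, 0, 0, 1, 0, 0, 0, -0.9, 0, 0, 1, 0, 0, 0, -0.9, 0, 0, 1])

```text
time_s: 1.4
eef_pos: [272.0, 261.3, 261.3]
ee_rot: [0.0, 0.522, 0.853, 0.0]
force: [0.1, 0.2, 0.7]
grip_width: 1.0
grip_force: 0.0
```

Emit:
send_rows(targets=[0, 0, 0, -0.9, 0, 0, 1, 0, 0, 0, -0.9, 0, 0, 1, 0, 0, 0, -0.9, 0, 0, 1, 0, 0, 0, -0.9, 0, 0, 1, 0, 0, 0, -0.9, 0, 0, 1])

```text
time_s: 2.02
eef_pos: [394.7, 20.5, 261.3]
ee_rot: [0.0, 0.523, 0.853, 0.0]
force: [1.0, -0.1, 0.3]
grip_width: 1.002
grip_force: 0.0
```

Emit:
send_rows(targets=[0, 0, 0, -0.9, 0, 0, 1, 0, 0, 0, -0.9, 0, 0, 1, 0, 0, 0, -0.9, 0, 0, 1, 0, 0, 0, -0.9, 0, 0, 1, 0, 0, 0, 0, 0, 0, 1])

```text
time_s: 2.65
eef_pos: [492.8, -172.7, 260.0]
ee_rot: [-0.001, 0.524, 0.852, -0.0]
force: [-0.4, 0.1, -0.0]
grip_width: 0.996
grip_force: 0.0
```

```bash
python3 -c "
from h import *
rel(524.5,-255,260)"
```

```text
t 2.65 pos [ 492.8 -172.7  260. ] tooly 26.83 tilt [-0.09  0.04] F [-0.4  0.1 -0. ] M [ 0.01  0.   -0.01] gw 0.996 0.0
shift units [-1.462e+00 -1.480e-01 -1.000e-03]
```

Emit:
send_rows(targets=[0, 0, 0, -0.73, -0.07, 0, 1, 0, 0, 0, -0.73, -0.08, 0, 1, 0, 0, 0, 0, 0, 0.3, 1, 0, 0, 0, 0, 0, 0, 1])

```text
time_s: 3.15
eef_pos: [523.6, -251.4, 242.1]
ee_rot: [-0.002, 0.522, 0.853, 0.0]
force: [0.1, -1.2, 0.1]
grip_width: 0.999
grip_force: 0.0
```

```bash
python3 -c "
from h import *
rel(524.5,-255,134)
d=cap('wrist','w1'); cv2.imwrite('pics/w1b.png',cv2.resize(cv2.imread('pics/w1.png'),(768,576),interpolation=cv2.INTER_CUBIC))"
```

```text
t 3.15 pos [ 523.6 -251.4  242.1] tooly 27.02 tilt [-0.15  0.12] F [ 0.1 -1.2  0.1] M [0.01 0.01 0.04] gw 0.999 0.0
shift units [-0.066 -0.011  1.801]
```

View pics/w1b.png

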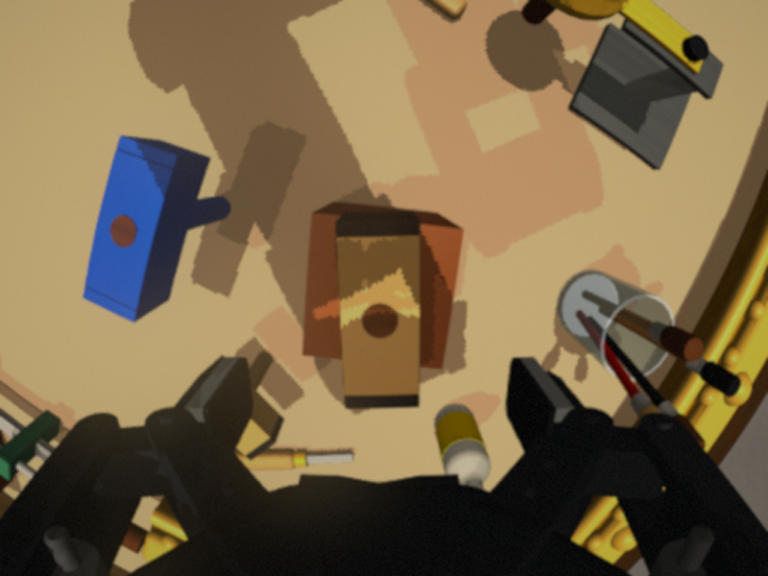

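The wrist view shows the head aligned with the fingers (long sides vertical), dot at (380,320), and no bystander in the fingers' path.

```bash
python3 -c "
from h import *
d=pickle.load(open('pics/w1.pkl','rb'))
print(atz(d,(380+.5)/1.5-.5,(320+.5)/1.5-.5,175,True))
for q in((344,397),(418,397),(340,235),(420,235)): print(atz(d,(q[0]+.5)/1.5-.5,(q[1]+.5)/1.5-.5,175,True))
rel(524.5,-255,134)"
```

```text
[ 525.  -254.8  175. ]
[ 527.7 -302.   175. ]
[ 562.7 -284.1  175. ]
[ 488.8 -225.7  175. ]
[ 522.6 -208.4  175. ]
t 3.2 pos [ 523.9 -251.4  243.3] tooly 27.05 tilt [-0.05  0.05] F [ 0.1 -0.8  0. ] M [ 0.03 -0.03  0.05] gw 1.003 0.0
shift units [-0.06  -0.018  1.821]
```

Emit:
send_rows(targets=[0, 0, 0, -0.06, -0.01, 0.6, 1, 0, 0, 0, 0, 0, 0.6, 1, 0, 0, 0, 0, 0, 0.4, 1, 0, 0, 0, 0, 0, 0.2, 1, 0, 0, 0, 0, 0, 0, 1])

```text
time_s: 3.82
eef_pos: [525.4, -255.4, 135.7]
ee_rot: [0.0, 0.522, 0.853, 0.0]
force: [-0.4, -0.5, 0.9]
grip_width: 1.004
grip_force: 0.0
```

Emit:
send_rows(targets=[0, 0, 0, 0, 0, 0, -1, 0, 0, 0, 0, 0, 0, -1, 0, 0, 0, 0, 0, 0, -1, 0, 0, 0, 0, 0, 0, -1, 0, 0, 0, 0, 0, 0, -1], newtons=60)

```text
time_s: 4.45
eef_pos: [525.6, -256.0, 136.2]
ee_rot: [0.001, 0.522, 0.853, -0.0]
force: [-0.8, 0.1, 6.4]
grip_width: 0.461
grip_force: 61.3
```

```bash
python3 -c "
from h import *
rel(525,-254.8,340)"
```

```text
t 4.45 pos [ 525.6 -256.   136.2] tooly 27.02 tilt [ 0.07 -0.06] F [-0.8  0.1  6.4] M [ 0.01  0.11 -0.03] gw 0.461 61.3
shift units [ 1.700e-02  3.000e-03 -3.397e+00]
```

Emit:
send_rows(targets=[0, 0, 0, 0, 0, -0.2, -1, 0, 0, 0, 0, 0, -0.5, -1, 0, 0, 0, 0, 0, -0.6, -1, 0, 0, 0, 0, 0, -0.6, -1, 0, 0, 0, 0, 0, -0.6, -1], newtons=80)

```text
time_s: 5.08
eef_pos: [524.9, -255.5, 286.5]
ee_rot: [-0.001, 0.522, 0.853, 0.0]
force: [-0.1, 0.4, -2.4]
grip_width: 0.457
grip_force: 80.6
```

Emit:
send_rows(targets=[0, 0, 0, 0, 0, -0.5, -1, 0, 0, 0, 0, 0, -0.4, -1, 0, 0, 6.6, 0, 0, 0, -1, 0, 0, 6.6, 0, 0, 0, -1, 0, 0, 0, 0, 0, 0, -1])

```text
time_s: 5.7
eef_pos: [525.0, -255.6, 339.2]
ee_rot: [-0.0, 0.617, 0.787, -0.0]
force: [0.2, -0.5, -2.5]
grip_width: 0.462
grip_force: 80.7
```

```bash
python3 -c "
from h import *
rel(577.3,262.1,340)
d=cap('side','s1');d=cap('scene','c1')"
```

```text
t 5.7 pos [ 525.  -255.6  339.2] tooly 13.87 tilt [-0.05  0.03] F [ 0.2 -0.5 -2.5] M [-0.01 -0.01  0.01] gw 0.462 80.7
shift units [ 8.168  2.914 -0.009]
```

Emit:
send_rows(targets=[0, 0, 0, 0.3, 0.1, -0.2, -1, 0, 0, 0, 0.6, 0.2, 0, -1, 0, 0, 0, 0.7, 0.25, 0, -1, 0, 0, 0, 0.7, 0.25, 0, -1, 0, 0, 0, 0.7, 0.25, 0, -1])

```text
time_s: 6.42
eef_pos: [543.3, -63.5, 352.3]
ee_rot: [0.0, 0.616, 0.788, 0.0]
force: [0.6, -0.1, -2.9]
grip_width: 0.46
grip_force: 80.6
```

Emit:
send_rows(targets=[0, 0, 0, 0.7, 0.25, 0, -1, 0, 0, 0, 0.7, 0.25, 0, -1, 0, 0, 0, 0.7, 0.25, 0, -1, 0, 0, 0, 0.7, 0.25, 0, -1, 0, 0, 0, 0.7, 0.25, 0, -1])

```text
time_s: 7.05
eef_pos: [565.6, 158.4, 352.4]
ee_rot: [0.0, 0.616, 0.788, 0.0]
force: [0.5, 0.1, -2.4]
grip_width: 0.458
grip_force: 80.7
```

Emit:
send_rows(targets=[0, 0, 0, 0.7, 0.25, 0, -1, 0, 0, 0, 0.6, 0.25, 0, -1, 0, 0, 0, 0.3, 0.1, 0, -1, 0, 0, 0, 0, 0, 0, -1, 0, 0, 0, 0, 0, 0, -1])

```text
time_s: 7.68
eef_pos: [577.9, 257.5, 351.8]
ee_rot: [0.0, 0.617, 0.787, 0.0]
force: [0.8, -0.4, -3.2]
grip_width: 0.457
grip_force: 81.0
```

```bash
python3 -c "
from h import *
rel(577.3,262.1,280)"
```

```text
t 7.67 pos [577.9 257.5 351.8] tooly 13.83 tilt [ 0.02 -0.  ] F [ 0.8 -0.4 -3.2] M [ 0.    0.02 -0.03] gw 0.457 81.0
shift units [0.076 0.008 1.197]
```

Emit:
send_rows(targets=[0, 0, 0, 0.075, 0.01, 0.3, -1, 0, 0, 0, 0, 0, 0.4, -1, 0, 0, 0, 0, 0, 0.3, -1, 0, 0, 0, 0, 0, 0.25, -1, 0, 0, 0, 0, 0, 0, -1])

```text
time_s: 8.3
eef_pos: [577.5, 261.7, 275.6]
ee_rot: [-0.001, 0.617, 0.787, -0.001]
force: [0.8, -0.1, -2.4]
grip_width: 0.459
grip_force: 81.0
```

```bash
python3 - <<'E'
from h import *
rel(577.3,262.1,262)
cap('scene','c2');cap('side','s2')
S=cv2.imread('pics/c2.png');D=cv2.imread('pics/s2.png')
c=lambda im,x,y:cv2.resize(im[y-25:y+25,x-25:x+25],(400,400),interpolation=cv2.INTER_CUBIC)
cv2.imwrite('pics/e.png',np.hstack([c(S,331,220),c(D,250,114)]))
E
```

```text
t 8.3 pos [577.5 261.7 275.6] tooly 13.78 tilt [-0.1  -0.03] F [ 0.8 -0.1 -2.4] M [-0.05  0.06  0.01] gw 0.459 81.0
shift units [ 0.006 -0.001  0.227]
```

View pics/e.png

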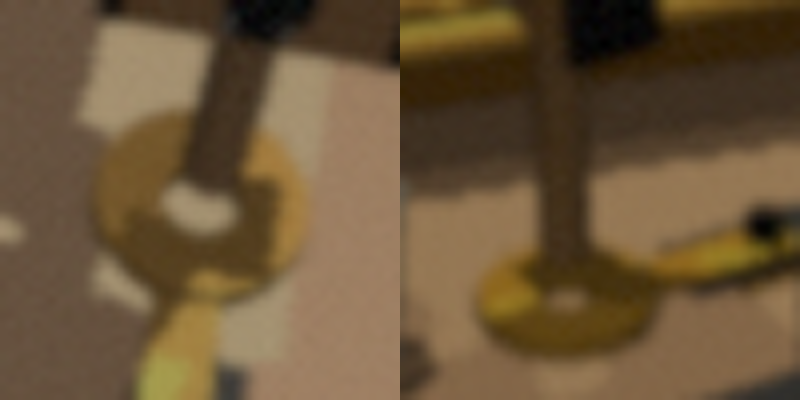

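The wrist-held handle's foot is at crop (212,182) scene and (565,255) side, just above the hole at (202,200) and (568,297). I'll compare with the expected projection.

```bash
python3 - <<'E'
from h import *
S=pickle.load(open('pics/c2.pkl','rb'));D=pickle.load(open('pics/s2.pkl','rb'))
for d,o,ho in((S,(306,195),0),(D,(225,89),400)):
    t=lambda p:((np.array(p)-o+.5)*8-.5+[ho,0]).round(0)
    for z in(135,149.4,159.4,180): print(z,t(proj(d,[577.5,261.7,z])))
    print('dx10',t(proj(d,[587.5,261.7,149.4])),'dy10',t(proj(d,[577.5,271.7,149.4])))
E
```

```text
135 [199. 202.]
149.4 [204. 181.]
159.4 [208. 167.]
180 [216. 136.]
dx10 [194. 204.] dy10 [232. 192.]
135 [568. 289.]
149.4 [566. 260.]
159.4 [565. 239.]
180 [564. 196.]
dx10 [590. 256.] dy10 [560. 247.]
```

Emit:
send_rows(targets=[0, 0, 0, -0.02, 0, 0.1, -1, 0, 0, 0, 0, 0, 0.1, -1, 0, 0, 0, 0, 0, 0.05, -1, 0, 0, 0, 0, 0, 0.03, -1, 0, 0, 0, 0, 0, 0, -1])

```text
time_s: 9.02
eef_pos: [578.0, 261.1, 259.5]
ee_rot: [-0.0, 0.617, 0.787, -0.0]
force: [0.4, 0.4, -2.5]
grip_width: 0.455
grip_force: 81.0
```

```bash
python3 -c "
from h import *
rel(577.3,262.1,262)"
```

```text
t 9.03 pos [578.  261.1 259.5] tooly 13.81 tilt [-0. -0.] F [ 0.4  0.4 -2.5] M [-0.01 -0.08  0.02] gw 0.455 81.0
shift units [ 0.019 -0.007 -0.042]
```

No contact at nominal ring-top height, so I'll continue in small steps.

Emit:
send_rows(targets=[0, 0, 0, 0, 0, 0.025, -1, 0, 0, 0, 0, 0, 0.025, -1, 0, 0, 0, 0, 0, 0, -1])

```text
time_s: 9.4
eef_pos: [578.0, 261.1, 256.3]
ee_rot: [-0.0, 0.617, 0.787, -0.0]
force: [-0.5, 0.6, -3.8]
grip_width: 0.457
grip_force: 81.0
```

Emit:
send_rows(targets=[0, 0, 0, 0, 0, 0.025, -1, 0, 0, 0, 0, 0, 0.025, -1, 0, 0, 0, 0, 0, 0, -1])

```text
time_s: 9.78
eef_pos: [577.9, 261.1, 253.3]
ee_rot: [-0.0, 0.617, 0.787, -0.0]
force: [-0.4, -0.6, -3.6]
grip_width: 0.461
grip_force: 81.0
```

```bash
python3 -c "
from h import *
rel(577.3,262.1,147)"
```

```text
t 9.78 pos [577.9 261.1 253.3] tooly 13.81 tilt [-0.02 -0.01] F [-0.4 -0.6 -3.6] M [-0.06  0.04  0.02] gw 0.461 81.0
shift units [ 0.019 -0.006  1.772]
```

Emit:
send_rows(targets=[0, 0, 0, 0, 0, 0.08, -1, 0, 0, 0, 0, 0, 0.08, -1, 0, 0, 0, 0, 0, 0.08, -1, 0, 0, 0, 0, 0, 0.08, -1, 0, 0, 0, 0, 0, 0, -1])

```text
time_s: 10.4
eef_pos: [577.8, 261.1, 233.8]
ee_rot: [-0.0, 0.617, 0.787, -0.0]
force: [-0.4, -0.2, -3.9]
grip_width: 0.457
grip_force: 81.0
```

```bash
python3 -c "
from h import *
rel(577.3,262.1,147)"
```

```text
t 10.4 pos [577.8 261.1 233.8] tooly 13.81 tilt [-0.05 -0.01] F [-0.4 -0.2 -3.9] M [ 0.01 -0.02 -0.02] gw 0.457 81.0
shift units [ 0.019 -0.003  1.447]
```

Emit:
send_rows(targets=[0, 0, 0, 0, 0, 0.12, -1, 0, 0, 0, 0, 0, 0.12, -1, 0, 0, 0, 0, 0, 0.12, -1, 0, 0, 0, 0, 0, 0.12, -1, 0, 0, 0, 0, 0, 0, -1])

```text
time_s: 11.02
eef_pos: [577.8, 261.0, 204.8]
ee_rot: [-0.0, 0.617, 0.787, -0.0]
force: [-0.2, 0.9, -2.6]
grip_width: 0.457
grip_force: 81.0
```

Emit:
send_rows(targets=[0, 0, 0, 0, 0, 0.12, -1, 0, 0, 0, 0, 0, 0.12, -1, 0, 0, 0, 0, 0, 0.12, -1, 0, 0, 0, 0, 0, 0.12, -1, 0, 0, 0, 0, 0, 0, -1])

```text
time_s: 11.65
eef_pos: [577.8, 261.0, 176.0]
ee_rot: [-0.0, 0.617, 0.787, -0.0]
force: [-0.1, 0.1, -3.0]
grip_width: 0.461
grip_force: 81.0
```

```bash
python3 -c "
from h import *
rel(577.3,262.1,147)"
```

```text
t 11.65 pos [577.8 261.  176. ] tooly 13.81 tilt [-0.07 -0.02] F [-0.1  0.1 -3. ] M [-0.01  0.    0.02] gw 0.461 81.0
shift units [ 0.019 -0.002  0.483]
```

Emit:
send_rows(targets=[0, 0, 0, 0, 0, 0.15, -1, 0, 0, 0, 0, 0, 0.15, -1, 0, 0, 0, 0, 0, 0.1, -1, 0, 0, 0, 0, 0, 0.03, -1, 0, 0, 0, 0, 0, 0, -1])

```text
time_s: 12.28
eef_pos: [578.0, 261.1, 150.9]
ee_rot: [0.0, 0.617, 0.787, 0.0]
force: [-0.2, -0.4, -3.9]
grip_width: 0.46
grip_force: 81.0
```

Emit:
send_rows(targets=[0, 0, 0, 0, 0, 0.025, -1, 0, 0, 0, 0, 0, 0, -1])

```text
time_s: 12.52
eef_pos: [578.0, 261.1, 149.5]
ee_rot: [0.0, 0.617, 0.787, 0.0]
force: [0.9, 0.3, -3.4]
grip_width: 0.459
grip_force: 81.0
```

Emit:
send_rows(targets=[0, 0, 0, 0, 0, 0.025, -1, 0, 0, 0, 0, 0, 0, -1])

```text
time_s: 12.78
eef_pos: [577.9, 261.1, 147.8]
ee_rot: [-0.0, 0.617, 0.787, -0.0]
force: [0.2, 0.4, -2.8]
grip_width: 0.458
grip_force: 81.0
```

Emit:
send_rows(targets=[0, 0, 0, 0, 0, 0.025, -1, 0, 0, 0, 0, 0, 0, -1])

```text
time_s: 13.02
eef_pos: [578.0, 261.1, 146.4]
ee_rot: [0.0, 0.617, 0.787, -0.0]
force: [-1.7, -0.2, -2.6]
grip_width: 0.461
grip_force: 81.0
```

Emit:
send_rows(targets=[0, 0, 0, 0, 0, 0.017, -1, 0, 0, 0, 0, 0, 0, -1])

```text
time_s: 13.28
eef_pos: [578.0, 261.1, 145.7]
ee_rot: [0.0, 0.617, 0.787, 0.0]
force: [-1.7, 0.1, 0.8]
grip_width: 0.457
grip_force: 81.1
```

The head is landing on the ring. One more small press, then release.

Emit:
send_rows(targets=[0, 0, 0, 0, 0, 0.013, -1, 0, 0, 0, 0, 0, 0, -1, 0, 0, 0, 0, 0, 0, -1], newtons=40)

```text
time_s: 13.65
eef_pos: [578.0, 261.1, 145.0]
ee_rot: [0.0, 0.617, 0.787, 0.0]
force: [-2.9, -0.2, 4.1]
grip_width: 0.454
grip_force: 81.5
```

```bash
python3 -c "
from h import *
rel(577.3,262.1,147)"
```

```text
t 13.65 pos [578.  261.1 145. ] tooly 13.81 tilt [0.02 0.01] F [-2.9 -0.2  4.1] M [-0.16  0.43 -0.04] gw 0.454 81.5
shift units [ 0.018 -0.008 -0.034]
```

Emit:
send_rows(targets=[0, 0, 0, 0, 0, 0, 0, 0, 0, 0, 0, 0, 0, 0.2, 0, 0, 0, 0, 0, 0, 0.6, 0, 0, 0, 0, 0, 0, 0.6, 0, 0, 0, 0, 0, 0, 0.6])

```text
time_s: 14.28
eef_pos: [578.0, 261.1, 144.6]
ee_rot: [-0.0, 0.617, 0.787, -0.0]
force: [0.0, -0.0, 0.0]
grip_width: 0.798
grip_force: 0.0
```

```bash
python3 -c "
from h import *
rel(577.3,262.1,147)"
```

```text
t 14.28 pos [578.  261.1 144.6] tooly 13.81 tilt [-0. -0.] F [ 0. -0.  0.] M [-0.02  0.04 -0.  ] gw 0.798 0.0
shift units [ 0.019 -0.007 -0.041]
```

Released, with no force left. I'll retreat upward and check.

Emit:
send_rows(targets=[0, 0, 0, 0, 0, -0.2, 0.6, 0, 0, 0, 0, 0, -0.5, 0.6, 0, 0, 0, 0, 0, -0.8, 0.6, 0, 0, 0, 0, 0, -0.8, 0.6, 0, 0, 0, 0, 0, -0.5, 0.6])

```text
time_s: 14.9
eef_pos: [578.1, 261.2, 316.4]
ee_rot: [0.001, 0.617, 0.787, 0.002]
force: [0.2, 0.3, 0.1]
grip_width: 0.799
grip_force: 0.0
```

Emit:
send_rows(targets=[0, 0, 0, 0, 0, 0, 0.6, 0, 0, 0, 0, 0, 0, 0.6, 0, 0, 0, 0, 0, 0, 0.6])

```text
time_s: 15.28
eef_pos: [577.7, 261.0, 311.3]
ee_rot: [-0.001, 0.617, 0.787, -0.001]
force: [0.3, -0.2, 0.5]
grip_width: 0.802
grip_force: 0.0
```

```bash
python3 - <<'E'
from h import *
cap('scene','c3');cap('side','s3');rel(577.3,262.1,147)
S=cv2.imread('pics/c3.png');D=cv2.imread('pics/s3.png')
c=lambda im,x,y:cv2.resize(im[y-50:y+50,x-50:x+50],(400,400),interpolation=cv2.INTER_CUBIC)
cv2.imwrite('pics/f.png',np.hstack([c(S,331,215),c(D,250,120)]))
E
```

```text
t 15.38 pos [577.8 261.  311.7] tooly 13.81 tilt [-0.09 -0.02] F [ 0.8 -0.2 -1. ] M [-0.01 -0.01 -0.01] gw 0.801 0.0
shift units [ 0.019 -0.     2.745]
```

View pics/f.png

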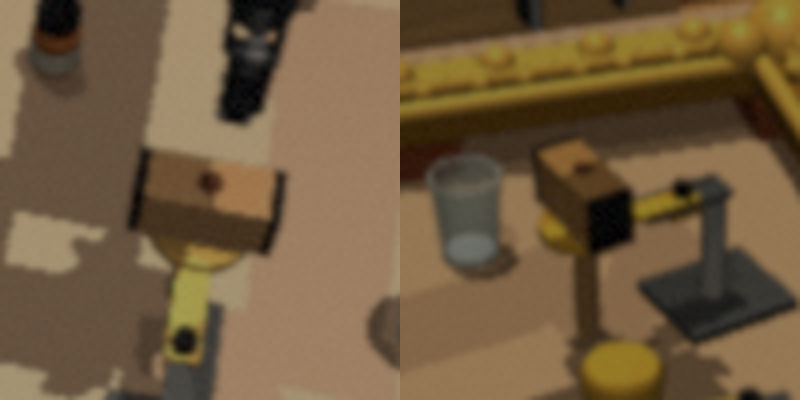

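The mallet hangs with its head flat on the ring (scene crop (210,200), side crop (585,195)). It is square across the arm, the handle is through the hole, and the gripper is clear.

```bash
python3 -c "
from rig import job
print(job.finish_job())"
```

```text
the job is handed in; nothing more can be done
None
```

I hung the mallet handle-first in the empty brass ring, with its head flat on the ring and square across the arm; the ring took about 7 N at most. The gripper was clear when I handed it in, with about 15 s of the 72 s used.

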